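# Lock the pivot plate in the welding jig and hold the pedal lever level over its pin

### The job

Swing the welding jig's turnbutton fully across the edge of the pivot plate that lies in the jig, so the plate is locked in. Then pick up the pedal lever by its balance point and hold it level above the jig, hub centred over the upright pin and a few centimetres clear of its tip, foot pad over the forked rest, so that I can slip the washer onto the pin. Finish while still holding it there, with nothing but the gripper carrying it, and leave everything else on the bench where it is.

Things in the scene. Friction and masses are not known exactly. Their poses are not given: they have to be found in the camera images.
- jig: the welding jig: dark steel base plate 310 x 150 x 12 mm bolted to the bench. Origin on the bench surface, below the balance point of a fitted pedal lever; x along the jig from the pin towards the forked rest. The plate reaches from x = -127 to +183, y = -75 to +75 mm; pin at x = -55, y = 0; fork at x = +130, y = 0; turnbutton's pivot at x = -55, y = -64 mm
- turnbutton (a joint): the jig's turnbutton (rad): steel bar 20 x 92 x 8 mm, underside 22 mm above the bench, on a vertical bolt. 0 = fully across the plate's edge, at its stop: nose to the jig's +y, tail with handle to the jig's -y. It grows to 1.75 as it opens; at 1.57 the tail points to the jig's -x. Closing turns counter-clockwise from above. 0.05 N m of friction, no spring: it stays where left
- turn_pivot (a point): the turnbutton's pivot: on the bolt's axis, at the bar's top face (30 mm above the bench); on the jig at x = -55, y = -64 mm
- turn_grip (a point): the turnbutton's handle: an upright round steel peg 14 mm in diameter on the tail, 45 mm from the pivot axis, from 30 to 72 mm above the bench. This point is on its axis, 54 mm above the bench
- nest (a point): the middle of the jig's nest between the dowels, on the top face of the jig's base plate (12 mm above the bench), where the pivot plate belongs
- plate_mid (a point): the pivot plate, a loose workpiece of 0.7 kg: steel plate 110 x 90 x 8 mm with an upright pin in its middle, lying in the nest with 1.5 mm play. This point is the middle of its underside
- pin_tip (a point): the top of the pivot plate's upright pin (19 mm in diameter, tip 65 mm above the bench, standing 45 mm above the plate), on the pin's axis; z up
- rest (a point): the forked pad rest at the other end of the jig, 185 mm from the pin: the middle of its supporting face, 20 mm above the bench; its two cheeks, 60 mm apart inside, rise to 46 mm above the bench
- pedal_balance (a point): balance point of the pedal lever, a loose bare-steel weldment of about 0.8 kg lying on its hub and pad: hub tube at one end, straight flat-bar arm on edge (10 mm thick, 24 mm high), foot pad across the other end. The point is mid-section of the arm, 20 mm above the lever's underside, 55 mm from the hub's axis towards the pad; x along the arm from hub to pad, z up
- pedal_hub (a point): centre of the pedal lever's hub tube (48 mm outside, 21 mm bore, 40 mm high, axis upright), half-way up, 20 mm above its underside, 55 mm from the balance point
- pedal_pad (a point): centre of the pedal lever's foot pad (plate 5.5 mm thick, 50 mm wide, 40 mm high), half-way up, 185 mm from the hub's axis
- wire_brush: bystander: wire brush with a wooden back, 260 x 32 mm and 24 mm high, lying on its side between the jig and the pedal lever; origin below its middle, x along it
- chipping_hammer: bystander: chipping hammer with coiled handle, 210 mm long, head 125 mm across, 24 mm high; origin near its head, handle towards its -x
- magnet_square: bystander: triangular magnetic welding square, 110 x 110 mm, 18 mm high; origin below its middle
- angle_offcut: bystander: offcut of angle iron 150 x 40 x 40 mm; origin below its middle, x along it
- washer: bystander: the loose steel washer for the pin, 42 mm outside, 21 mm inside, 6 mm thick; origin below its middle
- g_clamp: bystander: G-clamp lying flat, about 185 x 115 mm, up to 26 mm high; origin below its middle
- spatter_can: bystander: metal spray can, 66 mm in diameter, 150 mm high; origin below its middle
- tape: bystander: tape measure, 70 x 36 mm, 58 mm high; origin below its middle
There are look-alikes about, which are no part of the job. Leave any brown or pink look-alike of the part that bears pedal_balance alone.

How it is judged:
By the outcome, as a careful person would: the job done as asked, in the order asked, and still so for the second after the job is handed in, while the arm keeps its last pose, push and grip.
It also fails if it takes over 54 s, if anything falls off the work surface, if the arm or the gripper's body presses on something with over 40 N, if the wrist force passes 120 N, or if a joint passes its speed limit or range.

### The arm

A 6-joint arm with a two-finger parallel gripper is mounted at the origin on the work surface. World frame = base frame: x ahead of the robot, y to its left, z up, the work surface at z = 0. Lengths are in m, angles in rad, forces in N, time in s.
With the tool pointing down it reaches from about 0.4 to 0.825 m from the base axis. Payload 7 kg.
Tool frame: the origin (TCP) lies midway between the tips of the shut fingers; the grasp point (between the pads) lies 19 mm behind it (arm.grip_depth is the distance from the TCP to the grasp point, in m); x points along the fingers, y is the direction in which the jaws open and shut, and the axes are right-handed (so a half turn about x gives the same grasp; the last joint's range is limited). The gripper opens to 85 mm and grips with 20 to 120 N. Pads are 22 mm wide; open, the fingers measure 114 mm over their backs; the gripper's body (76 mm by 85 mm) begins 54 mm behind the grasp point. The pads swing forward as they close: fully open they stand 13 mm farther back than shut.
Start: joints at [-0.829, 0.359, 0.012, 0, -1.224, -0.288], TCP at [0.296, -0.607, 0.231] pointing down, gripper open.
Joint ranges: [-3.07, 3.07], [-1.43, 2.12], [-1.02, 1.25], [-3.03, 1.67], [-3.05, -0], [-3.03, 3.03]. Speed limits (rad/s): [2.39, 2.39, 3.01, 3.14, 3.14, 3.14].

### API

Orientations are given as [roll, pitch, yaw] about the fixed x, y, z axes, in that order (R = Rz(yaw) Ry(pitch) Rx(roll)).
In Python, from station import arm gives the robot as it stands. The module is installed in compiled form; this text tells all that it offers.
- The arm moves only by the shell command python3 -m inch 'ROWS' [FORCE]. ROWS is JSON, a list that holds one entry, the list of rows, each a list of 7 numbers: the closure, from 0 (fully open) to 1 (shut), then the shift along the world's x, y, z in mm, then the turn, a rotation vector about the world's x, y, z in degrees. In form: [[[grip, tx, ty, tz, ax, ay, az], ...]]. A call has 1 to 5 rows; each row is the pose to reach, as a shift and turn from the pose commanded when the call began; what a row does not reach only later rows make up. A row lasts 1/8 s, in which the tool goes at most 62.5 mm and 10.7 degrees, less where a joint would pass 70% of its speed; a pose out of reach is approached as far as the arm can. A call with a gripper value outside its range is refused whole. The fingers move at their own pace and stop on an object; FORCE is the grip in N (left out, the last holds). Time passes only in rows, so rows that repeat a pose let the fingers close. It gives the time, the measured TCP pose, the force and the opening at its end, in the units of the state.
- arm.read_state(): the state, without advancing time (a new reading comes with each control period).
- arm.read_camera(name): name is "scene" or "top" or "wrist"; returns (picture, depth): 400x640x3 uint8, red, green, blue; 400x640 float32, m along the optical axis (not along the pixel's ray), 0 where there is no reading.
- arm.camera_model(name): a dict with "fx", "fy", "cx", "cy" (pixels), "k1" (the pictures are not rectified: a ray, as slopes to the right and down, at radius r is drawn at 1 + k1 r^2 times it, then the intrinsics apply), "pose" (4x4, takes a point from camera to world coordinates). Camera axes: x right, y down, z forward; pixel columns grow to the right and rows downward; lengths in m; the calibration is good to about 2 mm. A picture is of the moment at which its call begins: read the wrist's pose just before it. camera_model takes no time and is no camera call; for the wrist camera it gives the pose at the moment of the call.
- arm.finish_job(): hands the job in, once; it reports no verdict.
The state is a dict: "t": time; "joint_pos": joint angles; "qvel": joint speeds; "tau": joint torques, N m; "tcp_pos": TCP position; "ee_rot": TCP orientation; "wrist_force": force on the tool from outside, world axes, zero at the start; "wrist_torque": the same for the moment, N m; "width": opening from 0.0 (shut) to 1.0 (fully open).
Only numpy, scipy, OpenCV 4.12 (cv2) and the standard library are available. Lean on these libraries where they do the work, as an engineer would, in place of code of your own. Each camera call takes 0.05 s, during which the arm holds its last target.

## Working session

There is one attempt and no reset: what is moved stays moved. The work goes in short steps, Python scripts to look and compute and a shell command to move; the robot and the scene stay as the last step left them, time stands still between calls to the robot, and variables do not carry over. Pictures are saved under pics/ and viewed, and the job is handed in when it is done.

```bash
mkdir -p pics; ls
cat > h.py <<'E'
import numpy as np, cv2
from station import arm
def grab(name,tag):
    s=arm.read_state(); m=arm.camera_model(name); p,d=arm.read_camera(name)
    np.savez('pics/%s.npz'%tag,p=p,d=d,pose=m['pose'],K=[m['fx'],m['fy'],m['cx'],m['cy'],m['k1']])
    cv2.imwrite('pics/%s.png'%tag,p[:,:,::-1]); return p,d,m
def load(tag):
    z=np.load('pics/%s.npz'%tag); return z['p'],z['d'],z['pose'],z['K']
def rays(uv,K):
    fx,fy,cx,cy,k1=K; uv=np.atleast_2d(np.array(uv,float))
    A=np.array([[fx,0,cx],[0,fy,cy],[0,0,1.]])
    return cv2.undistortPoints(uv.reshape(-1,1,2),A,np.array([k1,0,0,0.])).reshape(-1,2)
def onplane(tag,uv,z):
    p,d,T,K=load(tag); r=rays(uv,K); r=np.c_[r,np.ones(len(r))]@T[:3,:3].T
    o=T[:3,3]; return o+r*((z-o[2])/r[:,2])[:,None]
def bydepth(tag,uv):
    p,d,T,K=load(tag); r=rays(uv,K); uv=np.atleast_2d(uv).astype(int)
    dd=d[uv[:,1],uv[:,0]][:,None]; return (np.c_[r,np.ones(len(r))]*dd)@T[:3,:3].T+T[:3,3]
def proj(tag,P):
    p,d,T,K=load(tag); q=(np.atleast_2d(P)-T[:3,3])@T[:3,:3]; A=np.array([[K[0],0,K[2]],[0,K[1],K[3]],[0,0,1.]])
    return cv2.projectPoints(q,np.zeros(3),np.zeros(3),A,np.array([K[4],0,0,0.]))[0].reshape(-1,2)
E
python3 - <<'E'
from h import *
for n in ['top','scene','wrist']: grab(n,n+'0'); m=arm.camera_model(n); print(n,m['fx'],m['k1'],np.round(m['pose'],3).tolist())
print(arm.read_state(),arm.grip_depth)
E
```

```text
pics
top 432.5821484234314 -0.018227473284515877 [[-0.022, -0.985, 0.169, 0.277], [-1.0, 0.025, 0.014, -0.043], [-0.018, -0.169, -0.986, 1.607], [0.0, 0.0, 0.0, 1.0]]
scene 435.92072913408003 -0.0023681970825569832 [[0.28, 0.721, -0.634, 1.546], [0.96, -0.219, 0.175, -0.319], [-0.012, -0.658, -0.753, 1.279], [0.0, 0.0, 0.0, 1.0]]
wrist 353.5143365022287 0.010451397971623446 [[-0.438, 0.856, 0.273, 0.225], [0.899, 0.417, 0.135, -0.64], [0.002, 0.304, -0.953, 0.373], [0.0, 0.0, 0.0, 1.0]]
{'t': 0.15, 'joint_pos': array([-8.28908512e-01,  3.59223791e-01,  1.12628170e-02, -2.51392024e-04,
       -1.22408528e+00, -2.88090870e-01]), 'qvel': array([-4.29326968e-05, -1.55508741e-03,  3.57000958e-03, -3.85973895e-04,
       -1.77949531e-04, -1.62163776e-04]), 'tau': array([-1.22567741e-03, -5.83877563e+01,  2.93649119e+01,  6.94040224e+00,
       -4.24788086e-03,  1.98766844e-05]), 'tcp_pos': array([ 0.29571808, -0.60637126,  0.23057572]), 'ee_rot': array([1.67202312, 1.56952424, 2.12573449]), 'wrist_force': array([ 0.12617808,  0.15035848, -0.0735329 ]), 'wrist_torque': array([ 0.02301789, -0.02612489,  0.00796499]), 'width': 0.9964538450250817} 0.0187
```

View pics/top0.png

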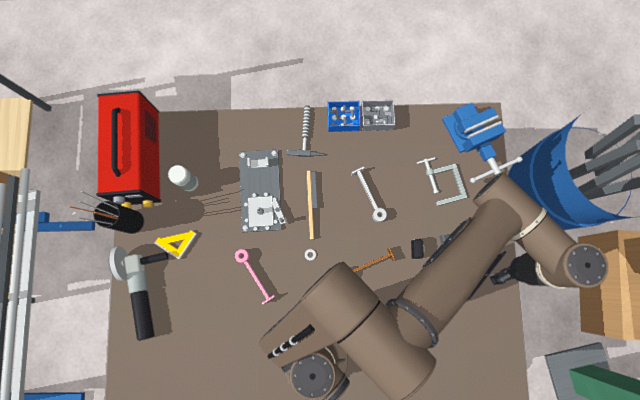

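View pics/scene0.png

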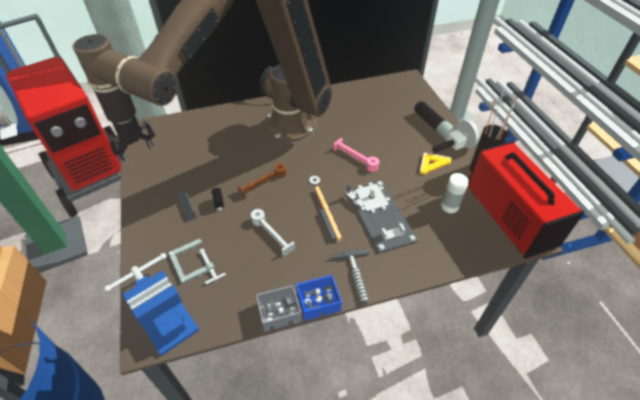

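View pics/wrist0.png

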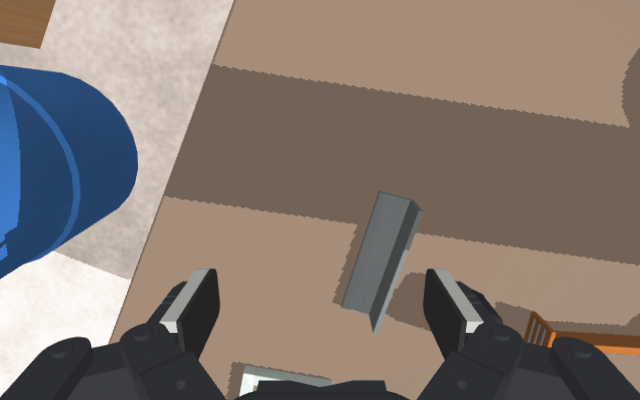

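The top view shows the jig at about (261,190), with its pin end at (262,210). The grey pedal's hub is at (379,214) and its pad at (361,171). The brush lies between them, and the pink and brown look-alikes are clear of it. I'll zoom in next.

Run:
```python
from h import *
p=load('top0')[0][:,:,::-1]
a=cv2.resize(p[140:240,225:325],None,fx=6,fy=6,interpolation=cv2.INTER_CUBIC); cv2.imwrite('pics/z1.png',a)
b=cv2.resize(p[155:230,340:400],None,fx=8,fy=8,interpolation=cv2.INTER_CUBIC); cv2.imwrite('pics/z2.png',b)
s=load('scene0')[0][:,:,::-1]
cv2.imwrite('pics/z3.png',cv2.resize(s[165:260,330:425],None,fx=6,fy=6,interpolation=cv2.INTER_CUBIC))
for n,uv in [('hub',(379,214)),('pad',(361,171)),('jigpin',(262,210)),('fork',(262,160))]: print(n,np.round(onplane('top0',uv,.03),3),np.round(bydepth('top0',uv),3))
```

```text
hub [[ 0.513 -0.249  0.03 ]] [[ 0.518 -0.254 -0.003]]
pad [[ 0.677 -0.189  0.03 ]] [[ 0.685 -0.192 -0.001]]
jigpin [[0.539 0.182 0.03 ]] [[0.538 0.181 0.036]]
fork [[0.73  0.182 0.03 ]] [[0.733 0.183 0.021]]
```

View pics/z1.png

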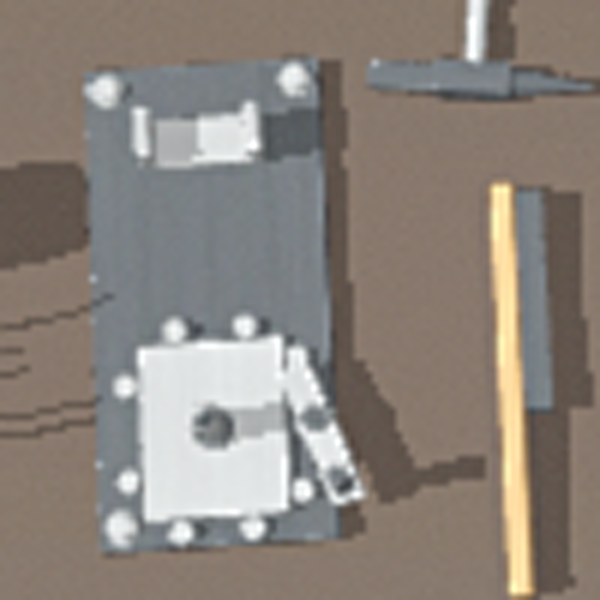

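View pics/z2.png

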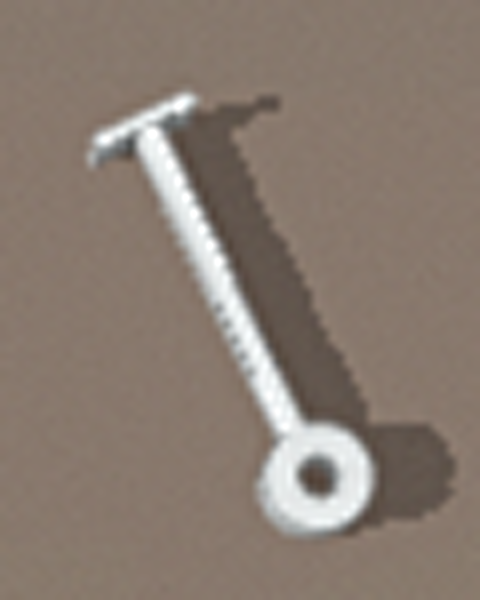

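View pics/z3.png

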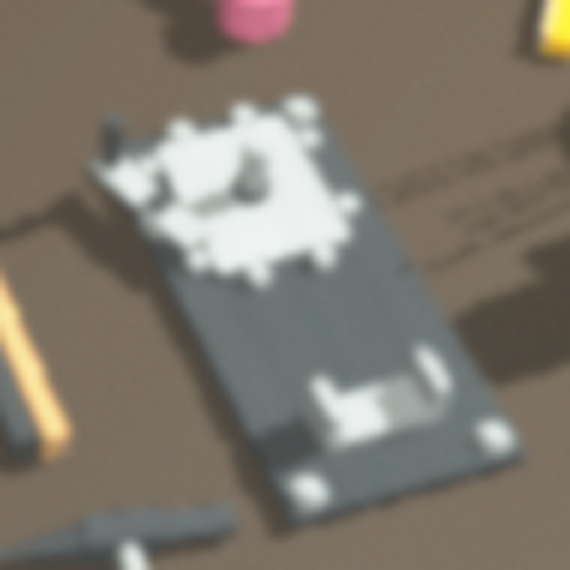

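Run:
```python
from h import *
f=lambda u,v:((u+.5)/6-.5+225,(v+.5)/6-.5+140)
c=onplane('top0',[f(88,72),f(318,60),f(338,538),f(103,552)],.012); print(np.round(c,4))
# corners jig: (183,75),(183,-75),(-127,-75),(-127,75)
J=np.array([[183,75],[183,-75],[-127,-75],[-127,75]])/1e3
A=J-J.mean(0);B=c[:,:2]-c[:,:2].mean(0)
U,S,Vt=np.linalg.svd(A.T@B);R=(U@Vt).T;t=c[:,:2].mean(0)-R@J.mean(0)
print('yaw',np.arctan2(R[1,0],R[0,0]),'t',t,'res',np.round(((R@J.T).T+t-c[:,:2])*1e3,1).tolist())
pin=onplane('top0',f(213,427),.065); print('pin meas',pin,'pred',R@[-.055,0]+t)
print('pivot pred',R@[-.055,-.064]+t,'meas',onplane('top0',f(318,419),.03))
peg=onplane('top0',f(342,477),.072);print('peg',peg)
v=R.T@(peg[0,:2]-(R@[-.055,-.064]+t));print('peg rel jig',v,np.hypot(*v),'theta',np.arctan2(-v[0],-v[1]))
bt=onplane('top0',[f(295,348)],.03);print('nose',R.T@(bt[0,:2]-t))
# pedal
g=lambda u,v:((u+.5)/8-.5+340,(v+.5)/8-.5+155)
hub=onplane('top0',g(317,475),.04);pad=onplane('top0',g(143,128),.04); print('hub',hub,'pad',pad,np.linalg.norm(hub-pad),np.degrees(np.arctan2(*(pad-hub)[0,:2][::-1])))
# depth check of heights
for n,uv in [('hubrim',g(350,480)),('arm',g(220,270)),('plate',f(170,480)),('base',f(200,250)),('bench',f(400,250))]: print(n,bydepth('top0',np.round(uv)))
```

```text
[[0.7712 0.2722 0.012 ]
 [0.775  0.1247 0.012 ]
 [0.4675 0.1144 0.012 ]
 [0.4623 0.2603 0.012 ]]
yaw 0.03500454590607363 t [0.59101359 0.19191793] res [[0.1, 1.1], [1.5, -1.3], [-0.8, -1.9], [-0.8, 2.1]]
pin meas [[0.53032263 0.18413033 0.065     ]] pred [0.53604728 0.18999308]
pivot pred [0.53828711 0.12603228] meas [[0.53945277 0.1243427  0.03      ]]
peg [[0.49694511 0.1057578  0.072     ]]
peg rel jig [-0.04202624 -0.0188152 ] 0.04604580605415449 theta 1.1498556940529119
nose [-0.00847694 -0.05333853]
hub [[ 0.5116821  -0.24854375  0.04      ]] pad [[ 0.67686343 -0.17538731  0.04      ]] 0.180656400865314 23.887864138830356
hubrim [[ 0.5078007  -0.26263322  0.03735136]]
arm [[ 0.61184758 -0.20921093  0.02969771]]
plate [[0.50337208 0.21689646 0.02150715]]
base [[0.65273003 0.19938866 0.01506782]]
bench [[ 6.53059345e-01  7.55835322e-02 -5.36637638e-04]]
```

```bash
python3 -m inch '[[[0,15,60,10,0,0,0],[0,32,118,20,0,0,0],[0,50,177,30,0,0,0],[0,66,236,40,0,0,0],[0,82,295,50,0,0,0]]]'; python3 -m inch '[[[0,15,58,0,0,0,0],[0,30,117,0,0,0,0],[0,45,175,0,0,0,0],[0,60,234,0,0,0,0],[0,75,292,0,0,0,0]]]'; python3 -m inch '[[[0,20,55,0,0,0,0],[0,40,110,0,0,0,0],[0,40,110,0,0,0,0],[0,40,110,0,0,0,0]]]'
python3 - <<'E'
from h import *
grab('wrist','w1'); grab('top','t1')
E
```

```text
t: 0.78
tcp_pos: [0.3779, -0.3098, 0.2815]
ee_rot: [0.086, 1.571, 0.539]
wrist_force: [2.0, 0.0, 0.9]
width: 1.001
t: 1.4
tcp_pos: [0.4528, -0.0176, 0.2815]
ee_rot: [0.02, 1.57, 0.474]
wrist_force: [1.2, -0.4, 1.1]
width: 1.004
t: 1.9
tcp_pos: [0.4925, 0.0904, 0.2808]
ee_rot: [-3.141, 1.57, -2.686]
wrist_force: [-0.3, -0.5, 0.5]
width: 1.003
```

View pics/w1.png

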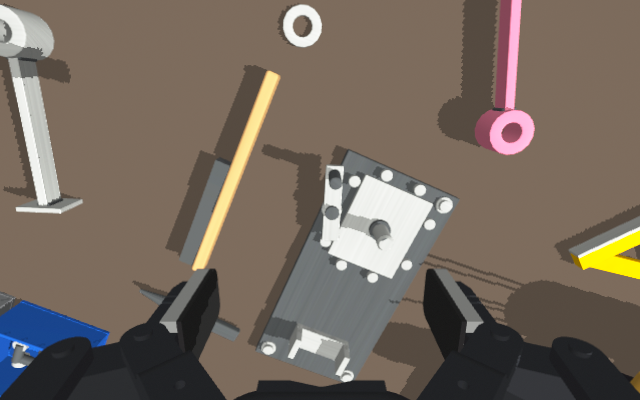

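The wrist view shows the peg at about (335,177), the pivot bolt at (332,211), the pin at (379,228) and the nose of the bar at (326,242). I'll zoom in and measure.

Run:
```python
from h import *
p=load('w1')[0][:,:,::-1]
cv2.imwrite('pics/z4.png',cv2.resize(p[140:290,300:470],None,fx=4,fy=4,interpolation=cv2.INTER_CUBIC))
P=load('w1')
cl=[(349,150),(457,199)]
print(onplane('w1',cl,.012),onplane('w1',[(256,348),(357,382)],.012))
for n,uv,z in [('peg',(335,177),.072),('piv',(332,211),.034),('pin',(379,228),.065)]: print(n,onplane('w1',uv,z),bydepth('w1',np.round(uv)))
d=P[1]
for u,v in [(355,182),(387,176),(420,190),(430,225),(407,265),(342,265),(372,277),(445,205)]: print((u,v),np.round(bydepth('w1',(u,v)),3))
```

```text
[[0.46615631 0.11465775 0.012     ]
 [0.46155102 0.25986398 0.012     ]] [[0.76971452 0.12546864 0.012     ]
 [0.76012186 0.28010027 0.012     ]]
peg [[0.49038603 0.10607273 0.072     ]] [[0.49078845 0.10636309 0.06993318]]
piv [[0.53550502 0.12650235 0.034     ]] [[0.53516067 0.12629068 0.03518085]]
pin [[0.52149311 0.17557126 0.065     ]] [[0.52878629 0.18428235 0.03874033]]
(355, 182) [[0.496 0.137 0.019]]
(387, 176) [[0.473 0.167 0.021]]
(420, 190) [[0.47  0.211 0.02 ]]
(430, 225) [[0.503 0.244 0.02 ]]
(407, 265) [[0.563 0.247 0.019]]
(342, 265) [[0.599 0.173 0.018]]
(372, 277) [[0.598 0.216 0.018]]
(445, 205) [[0.474 0.248 0.019]]
```

View pics/z4.png

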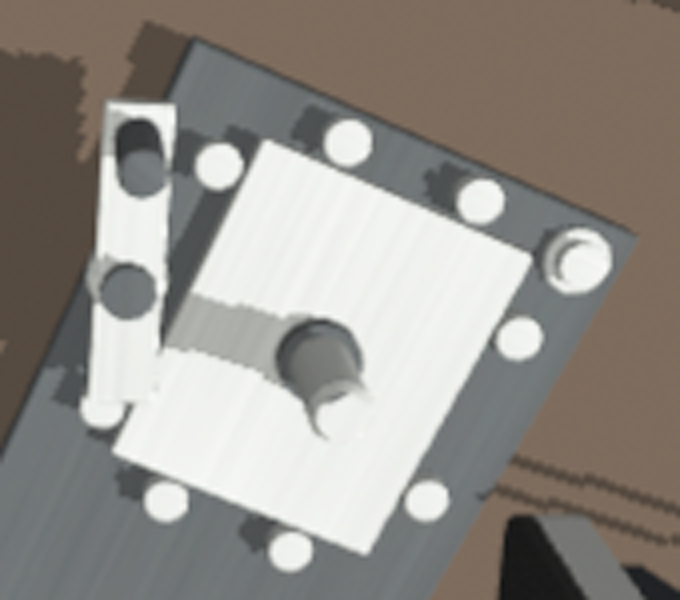

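Run:
```python
from h import *
f=lambda u,v:((u+.5)/4-.5+300,(v+.5)/4-.5+140)
pin=onplane('w1',f(342,408),.065);print('pin',pin,'collar',onplane('w1',f(318,345),.022))
peg=onplane('w1',f(145,172),.072);piv=onplane('w1',f(127,291),.034);print('peg',peg,'base',onplane('w1',f(140,140),.03),'piv',piv)
print(np.linalg.norm((peg-piv)[0,:2]))
c=onplane('w1',[f(197,38),f(637,236)],.012);print(c,np.linalg.norm(c[0]-c[1]))
k=onplane('w1',[f(265,140),f(532,260),f(368,555),f(113,450)],.020);print('plate corners',k,k.mean(0),np.linalg.norm(np.diff(k,axis=0),axis=1))
v=(k[3]-k[0])+(k[2]-k[1]);print('yaw',np.degrees(np.arctan2(v[1],v[0])))
s=arm.read_state();print(s['tcp_pos'])
print('camz',load('w1')[2][:3,0])
```

```text
pin [[0.5326351  0.18939931 0.065     ]] collar [[0.53094109 0.18863291 0.022     ]]
peg [[0.49525962 0.10952979 0.072     ]] base [[0.49627909 0.11034475 0.03      ]] piv [[0.53733698 0.12660524 0.034     ]]
0.04541007440605073
[[0.4653161  0.11405786 0.012     ]
 [0.46015265 0.26164362 0.012     ]] 0.1476760498512761
plate corners [[0.4821746  0.14445229 0.02      ]
 [0.47951114 0.23359494 0.02      ]
 [0.58762281 0.23851171 0.02      ]
 [0.59046012 0.1486941  0.02      ]] [0.53494217 0.19131326 0.02      ] [0.08918243 0.10822342 0.08986241]
yaw 2.4234866353711957
[0.49247643 0.08947075 0.28130865]
camz [-4.39075013e-01  8.98450358e-01  2.93385133e-04]
```

```bash
python3 -m inch '[[[0,3,20,-60,0,0,0],[0,3,20,-120,0,0,0],[0,3,20,-175,0,0,0],[0,3,20,-215,0,0,0],[0,3,20,-240,0,0,0]]]'; python3 -m inch '[[[0.3,0,0,0,0,0,0],[0.7,0,0,0,0,0,0],[0.7,0,0,0,0,0,0],[0.7,0,0,0,0,0,0]]]' 20;  python3 - <<'E'
from h import *
grab('wrist','w2')
E
```

```text
t: 2.62
tcp_pos: [0.495, 0.1086, 0.0397]
ee_rot: [-3.033, 1.569, -2.582]
wrist_force: [-0.0, -0.0, 0.5]
width: 1.003
t: 3.12
tcp_pos: [0.4964, 0.1106, 0.0424]
ee_rot: [0.129, 1.569, 0.582]
wrist_force: [0.5, 0.0, 0.7]
width: 0.304
```

View pics/w2.png

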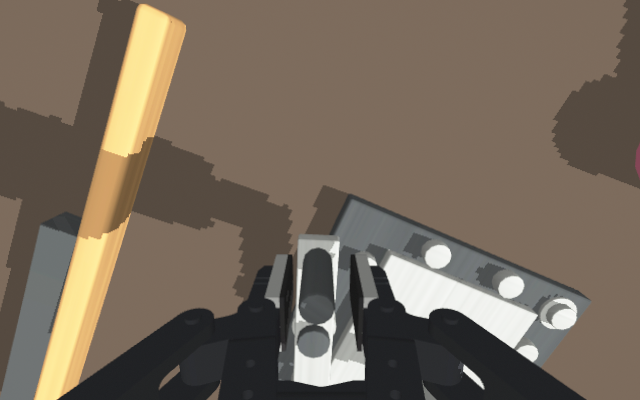

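```bash
python3 -m inch '[[[0.7,3.6,-7,0,0,0,10],[0.7,8.3,-13.2,0,0,0,20],[0.7,14,-18.6,0,0,0,30],[0.7,20.6,-22.9,0,0,0,40],[0.7,27.8,-25.9,0,0,0,50]]]'; python3 -m inch '[[[0.7,7.6,-1.8,0,0,0,10],[0.7,15.4,-2.1,0,0,0,16],[0.7,19,-2,0,0,0,16],[0.7,19,-2,0,0,0,16]]]'
python3 - <<'E'
from h import *
grab('wrist','w3'); grab('top','t3')
E
```

```text
t: 3.8
tcp_pos: [0.5234, 0.0842, 0.0416]
ee_rot: [1.868, 1.57, -3.083]
wrist_force: [-1.2, 0.3, 1.1]
width: 0.304
t: 4.3
tcp_pos: [0.5428, 0.0825, 0.0414]
ee_rot: [-1.089, 1.57, 0.514]
wrist_force: [0.1, -0.3, -0.5]
width: 0.295
```

View pics/w3.png

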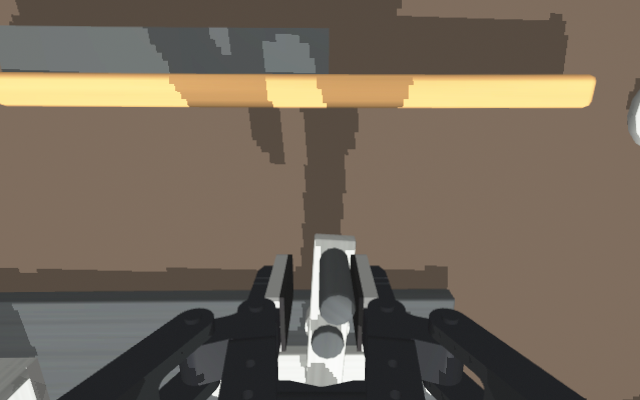

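```bash
python3 -m inch '[[[0.7,2,0,0,0,0,0],[0.7,4,0,0,0,0,0],[0.7,4,0,0,0,0,0]]]'; python3 -m inch '[[[0.7,2,0,0,0,0,0],[0.7,4,0,0,0,0,0],[0.7,4,0,0,0,0,0]]]'
```

```text
t: 4.78
tcp_pos: [0.5461, 0.0823, 0.0412]
ee_rot: [1.825, 1.57, -2.853]
wrist_force: [-4.3, 0.5, 2.8]
width: 0.299
t: 5.15
tcp_pos: [0.5465, 0.0818, 0.0407]
ee_rot: [1.729, 1.564, -2.95]
wrist_force: [-17.9, 5.0, 11.7]
width: 0.299
```

```bash
python3 -m inch '[[[0.7,-8,0,0,0,0,0],[0.7,-8,0,0,0,0,0],[0.6,-8,0,0,0,0,0],[0.6,-8,0,40,0,0,0],[0.6,-8,0,100,0,0,0]]]'; python3 -m inch '[[[0.4,0,-40,60,0,0,-10],[0.2,0,-95,105,0,0,-20],[0,0,-150,130,0,0,-30],[0,0,-205,130,0,0,-40],[0,0,-260,130,0,0,-50]]]'
python3 - <<'E'
from h import *
grab('top','t4');grab('wrist','w4')
p=load('t4')[0][:,:,::-1]
cv2.imwrite('pics/z5.png',cv2.resize(p[140:240,225:325],None,fx=6,fy=6,interpolation=cv2.INTER_CUBIC))
E
```

```text
t: 5.78
tcp_pos: [0.5421, 0.0819, 0.1409]
ee_rot: [2.035, 1.567, -2.643]
wrist_force: [0.3, 0.9, 0.6]
width: 0.398
t: 6.4
tcp_pos: [0.5433, -0.1796, 0.2727]
ee_rot: [-0.797, 1.568, -0.069]
wrist_force: [0.9, 1.7, 0.1]
width: 1.0
```

View pics/z5.png

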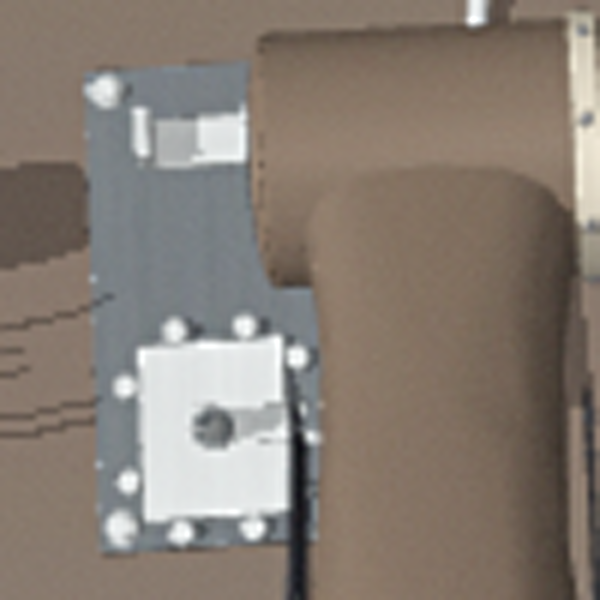

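View pics/w4.png

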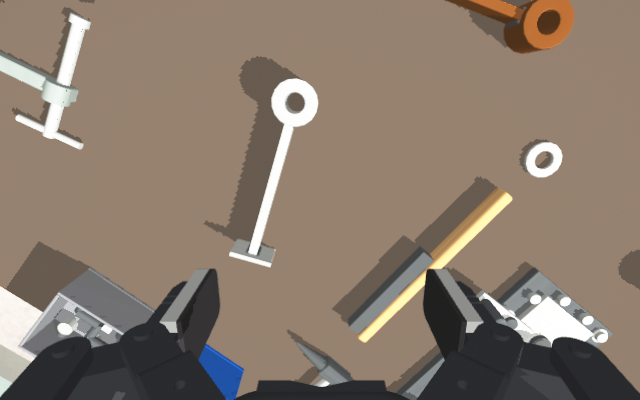

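The wrist view shows the grey pedal with its hub at (295,102) and its pad at (253,251). The turnbutton is partly hidden by the arm in the top view.

Run:
```python
from h import *
p=load('w4')[0][:,:,::-1]
cv2.imwrite('pics/z6.png',cv2.resize(p[70:280,210:340],None,fx=4,fy=4,interpolation=cv2.INTER_CUBIC)[:600*2])
hub=onplane('w4',(294.5,102.5),.04)[0]
# arm-centreline points on arm top (z .032?) 
arm_=bydepth('w4',[(283,153),(278,172),(273,192),(266,215)]);print(arm_)
pad=onplane('w4',(253.5,247),.04)[0]
print(hub,pad,np.linalg.norm(hub-pad),np.degrees(np.arctan2(*(pad-hub)[:2][::-1])))
e=(pad-hub)/np.linalg.norm(pad-hub);print('bal',hub+.055*e)
# colour-mask line fit on arm
g=load('w4')[0];hsv=cv2.cvtColor(g,cv2.COLOR_RGB2HSV)
m=((hsv[...,1]<25)&(hsv[...,2]>200)).astype(np.uint8);m[:128]=0;m[238:]=0;m[:,:235]=0;m[:,310:]=0
ys,xs=np.nonzero(m);print(len(xs))
w=onplane('w4',np.c_[xs,ys],.032)[:,:2];l=cv2.fitLine(w.astype(np.float32),cv2.DIST_L2,0,.0001,.0001).ravel();print(l,np.degrees(np.arctan2(l[1],l[0])))
n=np.array([-l[1],l[0]]);print('hub off line',(hub[:2]-l[2:])@n)
s=arm.read_state();print(s['tcp_pos']);from scipy.spatial.transform import Rotation as Ro
R=Ro.from_euler('xyz',s['ee_rot']).as_matrix();print(R)
```

```text
[[ 0.55867112 -0.22522245  0.0321048 ]
 [ 0.57905801 -0.21601593  0.03032841]
 [ 0.60011289 -0.20595578  0.03220761]
 [ 0.62685316 -0.19487256  0.03200565]]
[ 0.50941289 -0.24914025  0.04      ] [ 0.66413663 -0.18227293  0.04      ] 0.1685546604212839 23.372663211737926
bal [ 0.55989981 -0.2273212   0.04      ]
1107
[ 0.9186833   0.394995    0.59227294 -0.21330766] 23.26566
hub off line -0.00018949203285033994
[ 0.54241843 -0.18257374  0.27137478]
[[ 2.84608855e-04 -6.61722555e-01  7.49748744e-01]
 [-8.58152964e-04  7.49748337e-01  6.61722521e-01]
 [-9.99999591e-01 -8.31731196e-04 -3.54474156e-04]]
```

Run:
```python
from h import *
p=load('w4')[0][:,:,::-1]
cv2.imwrite('pics/z7.png',cv2.resize(p[75:275,215:335],None,fx=3,fy=3,interpolation=cv2.INTER_CUBIC))
```

```text
(no output)
```

View pics/z7.png

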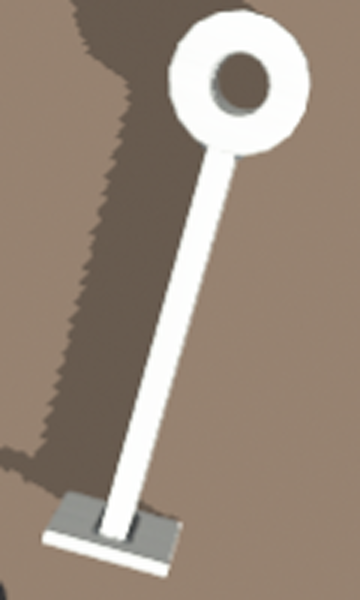

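```bash
python3 -m inch '[[[0,18.5,-44.5,-40,0,0,-10],[0,18.5,-44.5,-95,0,0,-18],[0,18.5,-44.5,-150,0,0,-18],[0,18.5,-44.5,-180,0,0,-18],[0,18.5,-44.5,-180,0,0,-18]]]'
python3 - <<'E'
from h import *
grab('wrist','w5')
from scipy.spatial.transform import Rotation as Ro
s=arm.read_state();R=Ro.from_euler('xyz',s['ee_rot']).as_matrix();print(s['tcp_pos'],np.degrees(np.arctan2(R[1,1],R[0,1])))
E
```

```text
t: 7.12
tcp_pos: [0.5598, -0.2218, 0.0888]
ee_rot: [2.627, 1.566, 3.046]
wrist_force: [0.2, -0.7, 0.1]
width: 1.0
[ 0.56126233 -0.22205211  0.09097929] 114.04591734186123
```

View pics/w5.png

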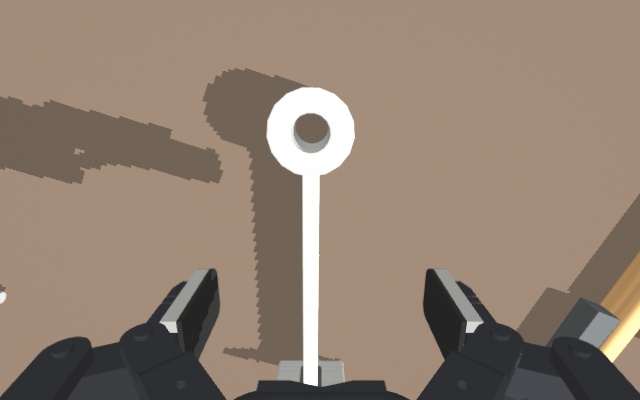

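Run:
```python
from h import *
hub=onplane('w5',(311,130),.04)[0];a=onplane('w5',[(311,200),(310.5,260),(310.5,330)],.032);print(hub,a)
d=(a[2]-a[0]);d/=np.linalg.norm(d);print(np.degrees(np.arctan2(d[1],d[0])),'bal',hub+.055*d)
print(arm.read_state()['tcp_pos'])
```

```text
[ 0.50803939 -0.2497079   0.04      ] [[ 0.54605354 -0.23337575  0.032     ]
 [ 0.58196074 -0.21808321  0.032     ]
 [ 0.62905567 -0.19759861  0.032     ]]
23.31791608383269 bal [ 0.55854713 -0.22793711  0.04      ]
[ 0.56126233 -0.22205211  0.09097929]
```

```bash
python3 -m inch '[[[0,-2,-5.5,-40,0,0,-0.7],[0,-2,-5.5,-70,0,0,-0.7],[0,-2,-5.5,-86,0,0,-0.7],[0,-2,-5.5,-86,0,0,-0.7]]]'; python3 -m inch '[[[0.5,0,0,0,0,0,0],[1,0,0,0,0,0,0],[1,0,0,0,0,0,0],[1,0,0,0,0,0,0],[1,0,0,0,0,0,0]]]' 90;python3 - <<'E'
from h import *
grab('wrist','w6')
E
```

```text
t: 7.68
tcp_pos: [0.5597, -0.2276, 0.0057]
ee_rot: [-1.483, 1.571, -1.076]
wrist_force: [0.2, -0.2, -0.5]
width: 1.001
t: 8.3
tcp_pos: [0.5596, -0.2278, 0.006]
ee_rot: [-0.829, 1.57, -0.422]
wrist_force: [-1.0, -1.2, 5.8]
width: 0.101
```

View pics/w6.png

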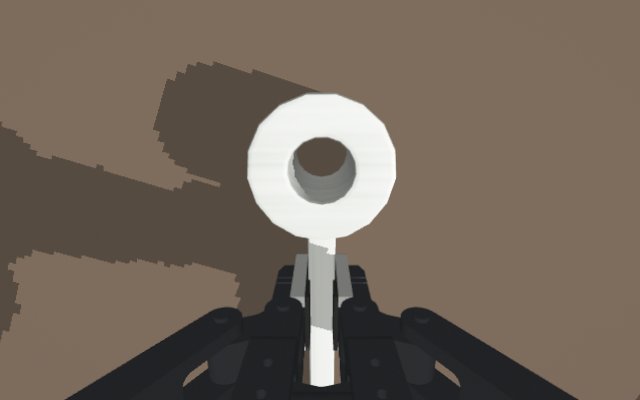

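```bash
python3 -m inch '[[[1,0,0,8,0,0,0],[1,0,0,30,0,0,0],[1,0,0,60,0,0,0],[1,0,0,95,0,0,0],[1,0,0,130,0,0,0]]]' 100;python3 - <<'E'
from h import *
grab('wrist','w7');grab('scene','s7')
s=load('s7')[0][:,:,::-1]
cv2.imwrite('pics/z8.png',cv2.resize(s[100:300,200:460],None,fx=3,fy=3,interpolation=cv2.INTER_CUBIC))
for u,v in [(295,165),(350,165),(322,110),(322,220)]: print(bydepth('w6',(u,v))[0],bydepth('w7',(u,v))[0])
s=arm.read_state();print(s['wrist_force'],s['wrist_torque'],s['tcp_pos'])
E
```

```text
t: 8.98
tcp_pos: [0.5575, -0.227, 0.1349]
ee_rot: [2.377, 1.567, 2.783]
wrist_force: [0.7, 0.6, -9.6]
width: 0.093
[ 0.51580545 -0.25654929  0.0167116 ] [ 0.51364092 -0.25575659  0.14573894]
[ 0.50681307 -0.23827059  0.02172635] [ 0.50471146 -0.23746396  0.15071514]
[ 0.49225527 -0.25567834  0.04052101] [ 0.49027419 -0.25486144  0.16798681]
[ 0.52437221 -0.24179762  0.03936877] [ 0.52224008 -0.24109712  0.16862941]
[ 1.4563123  -1.1907936  -9.20685322] [-0.05006525 -0.43911625 -0.00346341] [ 0.56071298 -0.22781337  0.13850074]
```

View pics/w7.png

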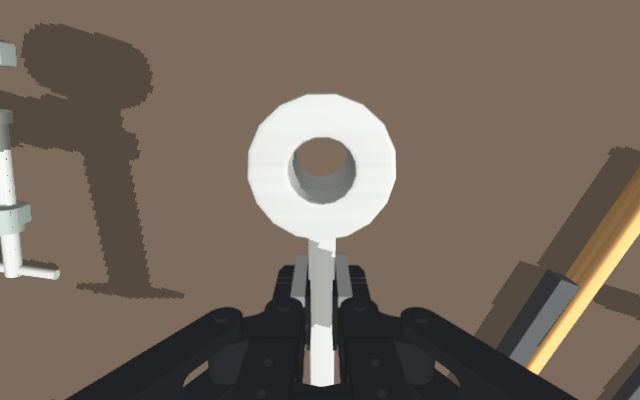

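View pics/z8.png

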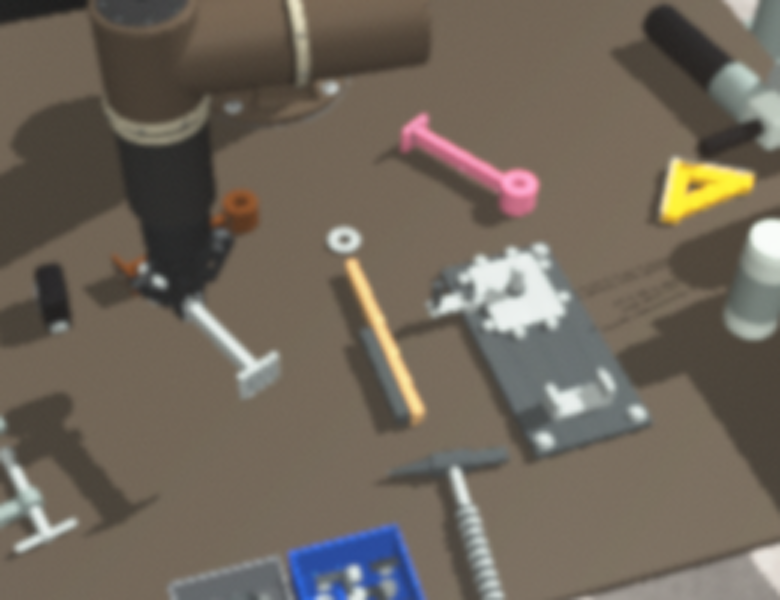

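The lever is held level and the hub hasn't moved in the gripper's view. The turnbutton lies across the plate edge. Now I'll work out the transfer.

Run:
```python
from h import *
t6=np.array([.5596,-.2278,.006])
hub=onplane('w6',(322,166),.04)[0];r=hub-t6;print('hub rel',r,np.hypot(*r[:2]),np.degrees(np.arctan2(-r[1],-r[0])))
a=np.radians(-21.1);R=np.array([[np.cos(a),-np.sin(a)],[np.sin(a),np.cos(a)]])
t=np.array([.535,.190])-R@r[:2];s=arm.read_state()['tcp_pos'];print('tcp target',t,'shift',(t-s[:2])*1e3,s)
```

```text
hub rel [-0.0518676  -0.02118922  0.034     ] 0.05602883870500048 22.22125668684264
tcp target [0.59101811 0.19109639] shift [ 30.30513067 418.90975939] [ 0.56071298 -0.22781337  0.13850074]
```

```bash
python3 -m inch '[[[1,4,50,20,0,0,-5],[1,8,105,35,0,0,-10],[1,12,160,35,0,0,-15],[1,16,215,35,0,0,-21.1],[1,20,270,35,0,0,-21.1]]]'; python3 -m inch '[[[1,3,50,0,0,0,0],[1,6,100,0,0,0,0],[1,9,138,0,0,0,0],[1,10,149,0,0,0,0],[1,10,149,0,0,0,0]]]'
python3 - <<'E'
from h import *
grab('wrist','w8');grab('scene','s8');grab('top','t8')
s=load('s8')[0][:,:,::-1]
cv2.imwrite('pics/z9.png',cv2.resize(s[100:300,280:500],None,fx=3,fy=3,interpolation=cv2.INTER_CUBIC))
from scipy.spatial.transform import Rotation as Ro
s=arm.read_state();R=Ro.from_euler('xyz',s['ee_rot']).as_matrix();print(s['tcp_pos'],np.degrees(np.arctan2(R[1,1],R[0,1])),R[:,0])
E
```

```text
t: 9.7
tcp_pos: [0.5774, 0.044, 0.1677]
ee_rot: [-3.1, 1.567, -3.064]
wrist_force: [0.7, 0.3, -9.4]
width: 0.094
t: 10.32
tcp_pos: [0.5879, 0.1916, 0.1679]
ee_rot: [-2.772, 1.567, -2.733]
wrist_force: [-0.2, 0.4, -9.8]
width: 0.096
[0.58853248 0.19021852 0.16931174] 92.14334763315898 [-1.74520140e-03 -8.63993678e-04 -9.99998104e-01]
```

View pics/w8.png

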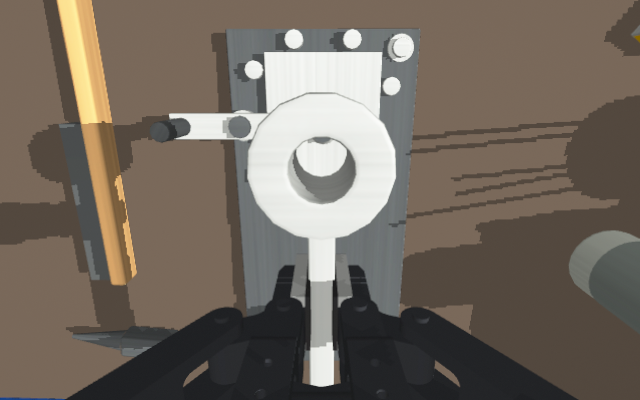

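View pics/z9.png

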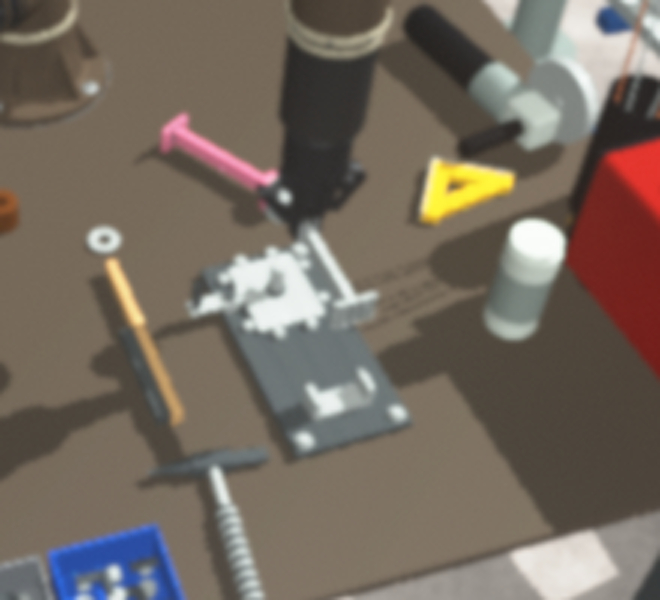

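View pics/t8.png

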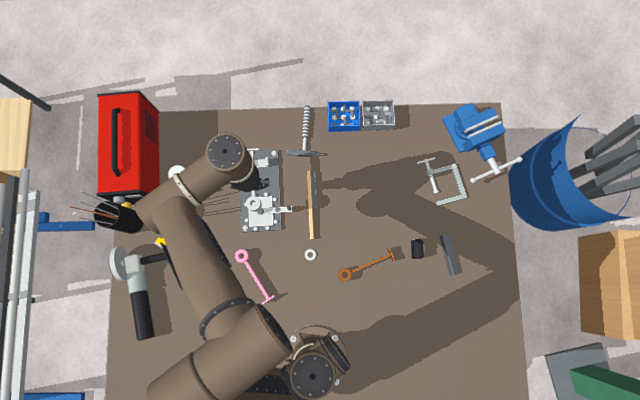

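Run:
```python
from h import *
p=load('w8')[0][:,:,::-1]
cv2.imwrite('pics/z10.png',cv2.resize(p[20:200,140:430],None,fx=2.7,fy=2.7,interpolation=cv2.INTER_CUBIC))
cv2.imwrite('pics/z11.png',cv2.resize(p[120:220,270:380],None,fx=6,fy=6,interpolation=cv2.INTER_CUBIC))
```

```text
(no output)
```

View pics/z10.png

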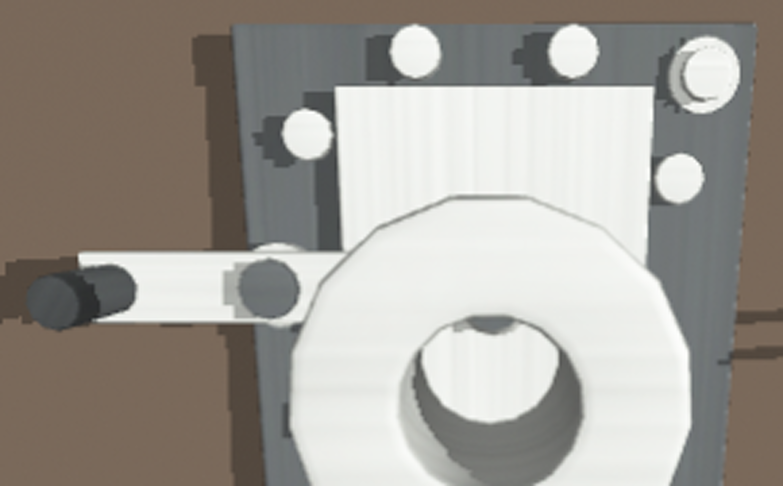

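View pics/z11.png

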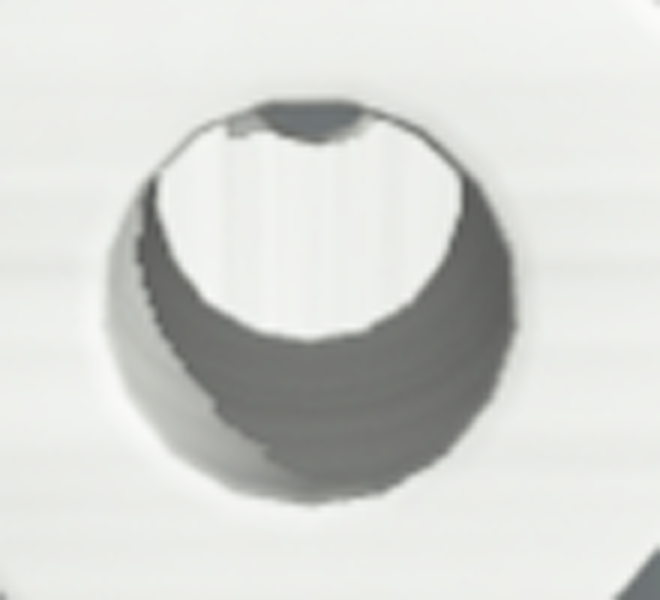

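Run:
```python
from h import *
s=arm.read_state()['tcp_pos'];print(s)
f=lambda u,v:((u+.5)/2.7-.5+140,(v+.5)/2.7-.5+20)
g=lambda u,v:((u+.5)/6-.5+270,(v+.5)/6-.5+120)
print('hub',onplane('w8',[(322,166)],s[2]+.034), 'bore',onplane('w8',g(312,300),s[2]+.034))
print('pin edge',onplane('w8',g(312,140),.065),onplane('w8',g(312,140),.022))
c=onplane('w8',[f(235,24),f(755,24)],.012);print('jig corners',c)
e=onplane('w8',[f(235,24),f(268,485),f(755,24),f(720,485)],.012);print('edge yaws',[np.degrees(np.arctan2(*(e[i+1]-e[i])[:2][::-1])) for i in (0,2)])
k=onplane('w8',[f(335,86),f(655,86)],.020);print('plate corners',k)
b=onplane('w8',[f(80,253),f(340,252),f(80,322),f(300,323)],.030);print('bar yaw',[np.degrees(np.arctan2(*(b[i]-b[i+1])[:2][::-1])) for i in (0,2)])
print('piv',onplane('w8',f(269,289),.034),'peg',onplane('w8',f(56,302),.072))
yaw=np.radians(np.degrees(np.arctan2(c[0,0]-c[1,0],c[1,1]-c[0,1])));print('backedge yaw',np.degrees(yaw))
R=np.array([[np.cos(yaw),-np.sin(yaw)],[np.sin(yaw),np.cos(yaw)]])
print('pin from jig',c[:,:2].mean(0)+R@[.072,0],'pin from plate',k[:,:2].mean(0)+R@[.055,0])
```

```text
[0.58853248 0.19021852 0.16931174]
hub [[0.53145616 0.19024729 0.20331174]] bore [[0.53258118 0.19016357 0.20331174]]
pin edge [[0.54316132 0.19065375 0.065     ]] [[0.54899061 0.19090662 0.022     ]]
jig corners [[0.46655308 0.11515324 0.012     ]
 [0.46083742 0.26207656 0.012     ]]
edge yaws [np.float64(2.0946451571469953), np.float64(2.3039994252365372)]
plate corners [[0.48230537 0.14445075 0.02      ]
 [0.47881244 0.23411039 0.02      ]]
bar yaw [np.float64(-87.45780411728313), np.float64(-87.94513375872911)]
piv [[0.53753162 0.1273206  0.034     ]] peg [[0.53899269 0.08352184 0.072     ]]
backedge yaw 2.2278144906145996
pin from jig [0.53564083 0.19141375] pin from plate [0.53551734 0.19141858]
```

```bash
python3 -m inch '[[[1,3,1.7,-15,0,0,0],[1,3,1.7,-35,0,0,0],[1,3,1.7,-55,0,0,0],[1,3,1.7,-63,0,0,0],[1,3,1.7,-63,0,0,0]]]'; python3 -m inch '[[[1,0,0,0,0,0,0],[1,0,0,0,0,0,0],[1,0,0,0,0,0,0]]]'
python3 - <<'E'
from h import *
grab('wrist','w9');grab('scene','s9');grab('top','t9')
s=load('s9')[0][:,:,::-1]
cv2.imwrite('pics/z12.png',cv2.resize(s[140:270,320:450],None,fx=4.5,fy=4.5,interpolation=cv2.INTER_CUBIC))
p=load('t9')[0][:,:,::-1]
cv2.imwrite('pics/z13.png',cv2.resize(p[140:240,215:315],None,fx=6,fy=6,interpolation=cv2.INTER_CUBIC))
from scipy.spatial.transform import Rotation as Ro
s=arm.read_state();R=Ro.from_euler('xyz',s['ee_rot']).as_matrix();print(s['tcp_pos'],np.degrees(np.arctan2(R[1,1],R[0,1])),R[:,0],s['wrist_force'])
E
```

```text
t: 11.1
tcp_pos: [0.592, 0.1925, 0.1065]
ee_rot: [-2.555, 1.569, -2.517]
wrist_force: [-0.5, 0.3, -8.5]
width: 0.093
t: 11.48
tcp_pos: [0.5924, 0.1933, 0.1079]
ee_rot: [0.581, 1.57, 0.62]
wrist_force: [-0.1, 0.7, -9.6]
width: 0.093
[0.59225576 0.19322399 0.10757541] 92.20278454724415 [ 3.79047480e-04  2.80729477e-04 -9.99999889e-01] [-0.04519344 -0.82322927 -8.94      ]
```

View pics/w9.png

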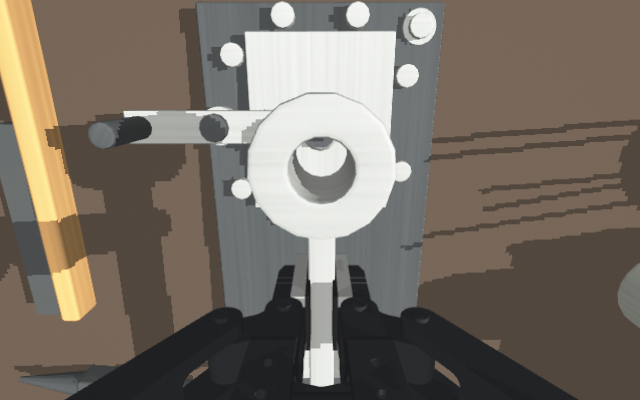

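View pics/z12.png

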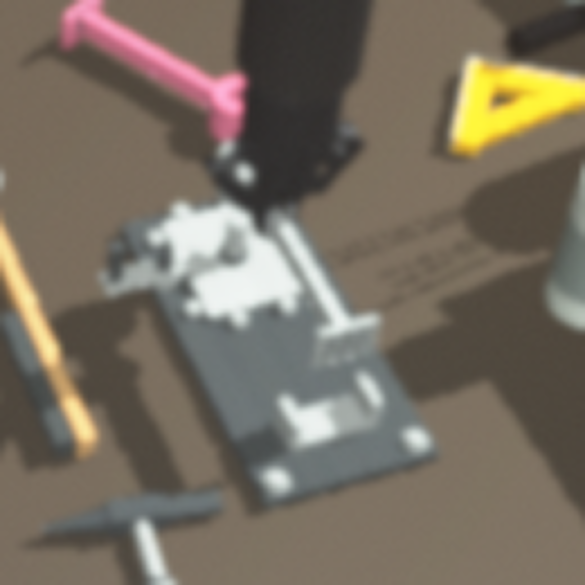

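View pics/z13.png

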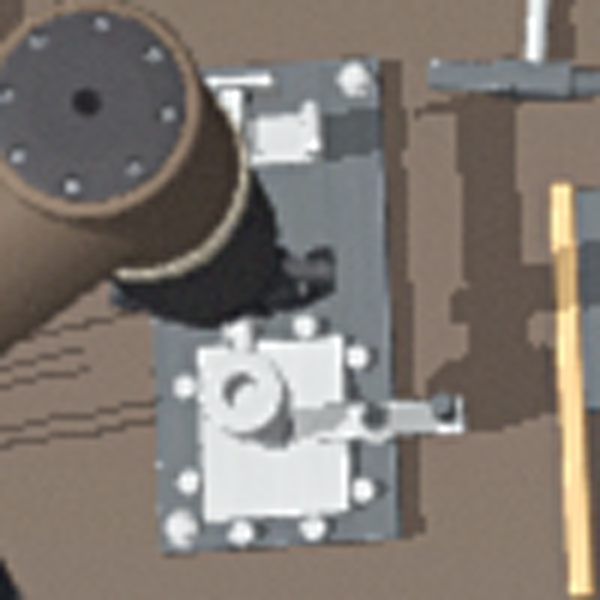

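Run:
```python
from h import *
s=arm.read_state()['tcp_pos'];zt=s[2]+.034
g=lambda u,v:((u+.5)/6-.5+215,(v+.5)/6-.5+140)
q=lambda u,v:((u+.5)/4.5-.5+320,(v+.5)/4.5-.5+140)
print('top: hub',onplane('t9',[g(245,394),g(243,390)],zt),bydepth('t9',np.round(g(262,400))))
print('pad R end',onplane('t9',g(270,80),zt),bydepth('t9',np.round(g(262,79))), 'pad mid by arm',onplane('t9',g(234,82),zt))
print('scene pad top corners',onplane('s9',[q(316,350-18),q(380,316)],zt))
for uv in [(330,340),(365,330),(350,345)]: print(bydepth('s9',np.round(q(*uv))))
print('wrist hub',onplane('w9',[(322,166),(322,170)],zt))
c=onplane('w9',[(197.5,3),(443,3)],.012);k=onplane('w9',[(246.5,32),(395.5,32)],.02);y=np.radians(2.2);d=np.array([np.cos(y),np.sin(y)])
print(c[:,:2].mean(0)+.072*d,k[:,:2].mean(0)+.055*d)
import itertools
P=load('w9')[0][:,:,::-1];cv2.imwrite('pics/z14.png',cv2.resize(P[120:220,270:380],None,fx=6,fy=6,interpolation=cv2.INTER_CUBIC))
```

```text
top: hub [[0.53734328 0.18899167 0.14157541]
 [0.53970739 0.19014925 0.14157541]] [[0.5346303  0.18017385 0.14078979]]
pad R end [[0.72410378 0.17465737 0.14157541]] [[0.72277307 0.17965894 0.14545503]] pad mid by arm [[0.72348571 0.19585332 0.14157541]]
scene pad top corners [[0.72318466 0.17263193 0.14157541]
 [0.72270092 0.22459259 0.14157541]]
[[0.72925532 0.18215985 0.1367483 ]]
[[0.72618992 0.21319593 0.13279459]]
[[0.72764931 0.19927558 0.12335786]]
wrist hub [[0.53613076 0.19197245 0.14157541]
 [0.53739978 0.19202229 0.14157541]]
[0.5363265  0.19135948] [0.5360062  0.19177206]
```

View pics/z14.png

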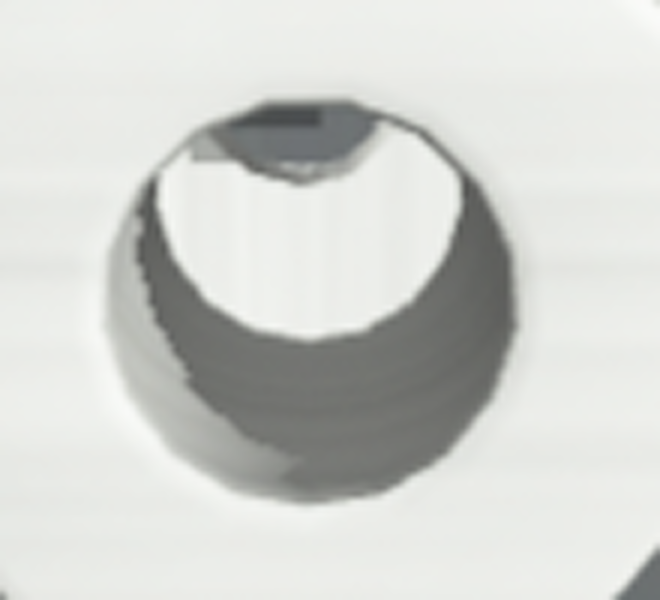

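```bash
python3 -m inch '[[[1,-1,-0.5,0,0,0,0],[1,-1,-0.5,0,0,0,0],[1,-1,-0.5,0,0,0,0],[1,-1,-0.5,0,0,0,0]]]'
python3 - <<'E'
from h import *
print('pin near edge -> axis', onplane('w9',(320.5,150.3),.065)-[.0095,0,0])
a=load('t4')
grab('top','t10');s=arm.read_state();print(s['tcp_pos'],s['qvel'].round(3),s['wrist_force'],s['t'])
E
```

```text
t: 12.12
tcp_pos: [0.5912, 0.1926, 0.1073]
ee_rot: [0.247, 1.571, 0.285]
wrist_force: [0.1, 0.9, -9.6]
width: 0.091
pin near edge -> axis [[0.53407714 0.19175172 0.065     ]]
[0.59118503 0.19262906 0.10728914] [ 0.    -0.001 -0.    -0.001  0.     0.001] [-0.92922502 -0.19405254 -9.49725721] 12.175
```

View pics/t10.png

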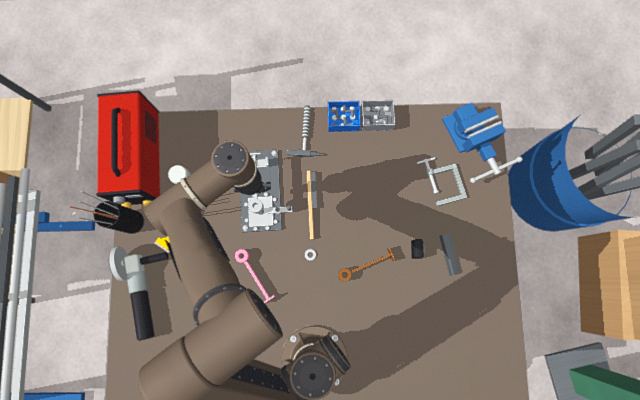

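Run:
```python
from h import *
a=[load(t)[0][155:200,155:215,::-1] for t in ('top0','t10')]
b=[load(t)[0][160:225,425:485,::-1] for t in ('scene0','s9')]
f=lambda L:np.hstack([cv2.resize(x,(390,290),interpolation=cv2.INTER_CUBIC) for x in L])
cv2.imwrite('pics/z15.png',np.vstack([f(a),f(b)]))
```

```text
(no output)
```

View pics/z15.png

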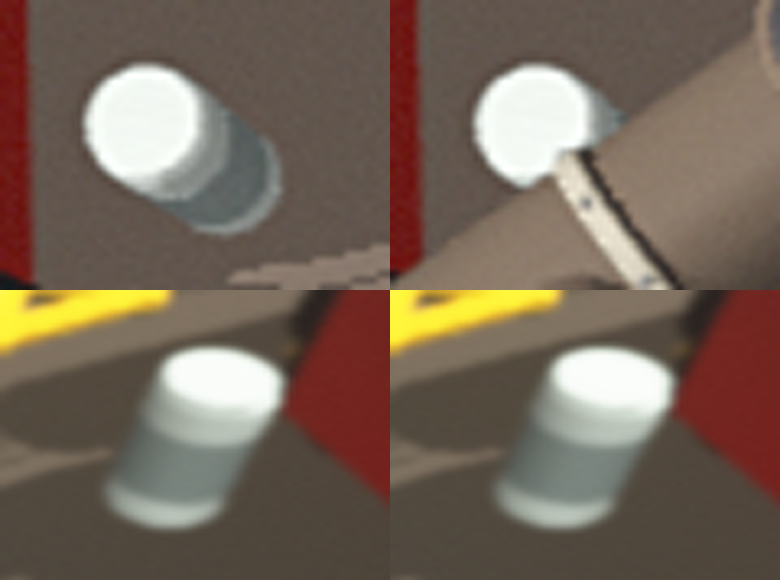

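The spray can hasn't moved: the before and after crops match. Everything is at rest, so I'm handing in.

```bash
python3 -c "
from station import arm
arm.finish_job();s=arm.read_state();print(s['t'],s['tcp_pos'],s['width'])"
```

```text
the job is handed in; nothing more can be done
the job is handed in; nothing more can be done
```

The turnbutton is closed across the plate, and the arm is holding the pedal lever level above the jig. I handed the job in at about 12.2 s. No verdict was reported.

- **Turnbutton:** I swung it shut by the peg until it hit its stop, with about 18 N at the wrist. In the picture afterwards the bar lies at right angles to the jig, within about half a degree.
- **Lever:** I gripped it at the balance point with 100 N. The hub did not move in the gripper's view after lifting, and the wrist carries only the lever's weight (about 9.5 N). It is turned to line up with the jig, about 2.2°.
- **Height:** By my measurements the hub's underside is about 36 mm above the pin tip.
- **Hub over the pin:** After a last correction of about 1 mm, the measurements put the hub within 1–2 mm of the pin axis. The cameras disagree by about 2–3 mm, so I can't place it more exactly than that.
- **Pad over the rest:** The pad is within about 2 mm sideways of where the rest should be, judged from the jig's geometry. I took that measurement just before the last correction.
- **Bystanders:** The spray can, which the arm passes closest to, matches its starting pictures. I saw nothing else moved in the last top view, where the arm hides the magnetic square.

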